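# Find the rocking corner of the jig plate and set its shim

## Robot

A 7-joint arm with a two-finger parallel gripper is mounted at the origin on the work surface. World frame = base frame: x ahead of the robot, y to its left, z up, the work surface at z = 0. Lengths are in m, angles in rad, forces in N, time in s.
With the tool pointing down it reaches from about 0.4 to 0.75 m from the base axis. Payload 19.5 kg.
Tool frame: the origin (TCP) lies at the very end of the fingers, on their centre line; the grasp point (between the pads) lies 19 mm behind it (r.pinch_z is the distance from the TCP to the grasp point, in m); y points along the fingers, x is the direction in which the jaws open and shut, and the axes are right-handed (so a half turn about y gives the same grasp; the last joint's range is limited). The gripper opens to 85 mm and grips with 20 to 120 N. Pads are 22 mm wide; open, the fingers measure 114 mm over their backs; the gripper's body (76 mm by 85 mm) begins 54 mm behind the grasp point. The pads swing forward as they close: fully open they stand 13 mm farther back than shut.
Start: joints at [-1.257, 0.707, -0.028, 1.485, 0.022, 0.951, -0.075], TCP at [0.2, 0.539, 0.231] pointing down, gripper open.
Joint ranges: [-2.71, 2.71], [-0.32, 2.16], [-1.57, 1.52], [0, 2.45], [-1.46, 4.6], [0, 2.02], [-2.83, 2.83]. Speed limits (rad/s): [1.89, 1.89, 2.57, 2.57, 3.01, 3.01, 3.01].

## Interface

Orientations are given as a rotation vector (axis times angle).
In Python, from cell import sensors, viewer, hand_in, r gives the robot as it stands.
- The arm moves only by the tool apply_moves, never from a script. Its argument "steps" is one flat list of numbers, 7 for each row, row after row: the finger opening in mm, from 0 to 85.4, then the shift along the tool's x, y, z in mm, then the turn, a rotation vector about the tool's x, y, z in rad. A call has 1 to 20 rows; each row is the pose to reach, as a shift and turn from the pose commanded when the call began, along the tool's axes at that moment; what a row does not reach only later rows make up. A row lasts 1/8 s, in which the tool goes at most 62.5 mm and 10.7 degrees, less where a joint would pass 70% of its speed; a pose out of reach is approached as far as the arm can. A call with a gripper value outside its range is refused whole. The fingers move at their own pace and stop on an object; "force" is the grip in N (left out, the last holds). Time passes only in rows, so rows that repeat a pose let the fingers close. It gives the time, the measured TCP pose, the force and the opening at its end, in the units of the state.
- sensors.get_state(): the state, without advancing time (a new reading comes with each control period).
- viewer.snapshot(name): name is "scene" or "top"; returns a dict with "color" (400x640x3 uint8, red, green, blue), "z_map" (400x640 float32, m along the optical axis (not along the pixel's ray), 0 where there is no reading), "camera_matrix" (3x3 intrinsics, pixels), "position" and "attitude" of the camera in the world. Camera axes: x right, y down, z forward; pixel columns grow to the right and rows downward; lengths in m; the calibration is good to about 2 mm. A picture is of the moment at which its call begins.
- hand_in(): hands the job in, once; it reports no verdict.
The state is a dict: "clock": time; "qpos": joint angles; "joint_vel": joint speeds; "joint_efforts": joint torques, N m; "position": TCP position; "orientation": TCP orientation; "force": force on the tool from outside, world axes, zero at the start; "torque": the same for the moment, N m; "width": opening from 0.0 (shut) to 1.0 (fully open).
Only numpy, scipy, OpenCV 4.12 (cv2) and the standard library are available. Lean on these libraries where they do the work, as an engineer would, in place of code of your own. Each camera call takes 0.05 s, during which the arm holds its last target.

## Task

The jig plate with the little vice rocks on its four feet. Press down on its corners one after another with a fingertip until you find the one that gives, then press the lever of the shim at that corner down flat, so that the plate stands solid and level. Use fingertip pressure only: do not lift or shift the plate, leave the other three levers up, and leave the model aircraft, the paint jar and the saw where they are.

Things in the scene. Friction and masses are not known exactly. Their poses are not given: they have to be found in the camera images.
- plate: Aluminium jig plate, 180 x 150 x 8 mm, with a grid of small holes, lying loose on four feet, any way round on the bench; about 0.95 kg with its vice. Origin: centre of the underside, 49 mm above the bench; x along the 180 mm side, z up. A blue vice, 44 mm wide (y), 34 mm high, is bolted on it from x = -83 to -22 mm. Seats under the plate are out of sight.
- corner_1 (a point): Place to press at the corner at plate x = 66, y = 55 mm, on the top face (57 mm above the bench when level), over the foot. Three corners do not give. At one, whose seat is 4 mm short, 2 to 4 N make the corner dip about 4 mm (the plate tilts 0.05 rad) to a hard stop; it comes up again when released.
- corner_2 (a point): Place to press at the corner at plate x = 66, y = -55 mm, on the top face (57 mm above the bench when level), over the foot. Three corners do not give. At one, whose seat is 4 mm short, 2 to 4 N make the corner dip about 4 mm (the plate tilts 0.05 rad) to a hard stop; it comes up again when released.
- corner_3 (a point): Place to press at the corner at plate x = -66, y = 55 mm, on the top face (57 mm above the bench when level), over the foot. Three corners do not give. At one, whose seat is 4 mm short, 2 to 4 N make the corner dip about 4 mm (the plate tilts 0.05 rad) to a hard stop; it comes up again when released.
- corner_4 (a point): Place to press at the corner at plate x = -66, y = -55 mm, on the top face (57 mm above the bench when level), over the foot. Three corners do not give. At one, whose seat is 4 mm short, 2 to 4 N make the corner dip about 4 mm (the plate tilts 0.05 rad) to a hard stop; it comes up again when released.
- shim_1 (a joint): Angle of a shim lever (rad): 0 = up, sloping 46 degrees out from the plate; 0.8 = level, flat on its stop; stays where left. Level, its cam stands 4 mm above the seat of its foot: that fills the gap at the rocking corner and would jack up any other. Its number does not go with the corner numbers: a corner's lever is the one whose thumb pad is nearest.
- shim_2 (a joint): Angle of a shim lever (rad): 0 = up, sloping 46 degrees out from the plate; 0.8 = level, flat on its stop; stays where left. Level, its cam stands 4 mm above the seat of its foot: that fills the gap at the rocking corner and would jack up any other. Its number does not go with the corner numbers: a corner's lever is the one whose thumb pad is nearest.
- shim_3 (a joint): Angle of a shim lever (rad): 0 = up, sloping 46 degrees out from the plate; 0.8 = level, flat on its stop; stays where left. Level, its cam stands 4 mm above the seat of its foot: that fills the gap at the rocking corner and would jack up any other. Its number does not go with the corner numbers: a corner's lever is the one whose thumb pad is nearest.
- shim_4 (a joint): Angle of a shim lever (rad): 0 = up, sloping 46 degrees out from the plate; 0.8 = level, flat on its stop; stays where left. Level, its cam stands 4 mm above the seat of its foot: that fills the gap at the rocking corner and would jack up any other. Its number does not go with the corner numbers: a corner's lever is the one whose thumb pad is nearest.
- thumb_1 (a point): On the top of the ribbed thumb pad (35 x 18 mm, rounded end) of steel lever shim_1, 42 mm from its pivot, 17 mm from its end. Up: about 66 mm above the bench, 23 mm outside the plate's short edge. A fingertip going straight down where this point stands at first slides along the lever and takes it all the way (3 to 5 N, then the stop); its top is then 39 mm above the bench.
- thumb_2 (a point): On the top of the ribbed thumb pad (35 x 18 mm, rounded end) of steel lever shim_2, 42 mm from its pivot, 17 mm from its end. Up: about 66 mm above the bench, 23 mm outside the plate's short edge. A fingertip going straight down where this point stands at first slides along the lever and takes it all the way (3 to 5 N, then the stop); its top is then 39 mm above the bench.
- thumb_3 (a point): On the top of the ribbed thumb pad (35 x 18 mm, rounded end) of steel lever shim_3, 42 mm from its pivot, 17 mm from its end. Up: about 66 mm above the bench, 23 mm outside the plate's short edge. A fingertip going straight down where this point stands at first slides along the lever and takes it all the way (3 to 5 N, then the stop); its top is then 39 mm above the bench.
- thumb_4 (a point): On the top of the ribbed thumb pad (35 x 18 mm, rounded end) of steel lever shim_4, 42 mm from its pivot, 17 mm from its end. Up: about 66 mm above the bench, 23 mm outside the plate's short edge. A fingertip going straight down where this point stands at first slides along the lever and takes it all the way (3 to 5 N, then the stop); its top is then 39 mm above the bench.
- model: Half-built grey plastic model aircraft, 100 mm long, 84 mm span, 30 mm high, lying loose on the plate between the corners. Origin: underside, middle. Bystander.
- jar: Paint jar, 34 mm diameter, 45 mm high, standing on the cutting mat beside the baseboard. Origin: centre of its underside. Bystander.
- saw: Razor saw lying on the mat beside the baseboard: blade 150 x 40 mm, black handle 110 mm long, 13 mm thick. Origin: underside, where blade meets handle; x runs along the blade. Bystander.

How it is judged:
On the way, in this order (a step that is already met when the one before it is completed fails the run):
1. a corner of the plate pressed with the finger until it dips (plate tilted more than 0.025 rad) (angle between plate's own z axis and vertical above 0.025 rad and contact force between the fingers and plate above 1 N), for 0.1 s.
2. one shim lever flat, the other three still up, and the plate level (((value of joint shim_1 above 0.7 rad and value of joint each of shim_2, shim_3, shim_4 below 0.3 rad) or (value of joint shim_2 above 0.7 rad and value of joint each of shim_1, shim_3, shim_4 below 0.3 rad) or (value of joint shim_3 above 0.7 rad and value of joint each of shim_1, shim_2, shim_4 below 0.3 rad) or (value of joint shim_4 above 0.7 rad and value of joint each of shim_1, shim_2, shim_3 below 0.3 rad)) and angle between plate's own z axis and vertical below 0.01 rad), for 0.2 s.
At the end, for the whole second after the job is handed in: Exactly one shim lever is flat (joint above 0.70), the other three are up (below 0.3), the plate is at rest and level within 0.01 rad (so it is the right shim) and within 12 mm of where it stood, and model, jar and saw are within 20 mm of where they were (all of step 2 and distance of plate from where it was at the start of the episode below 0.012 m and linear speed of plate below 0.01 m/s and distance of each of model, jar, saw from where it was at the start of the episode below 0.02 m); the robot touches nothing.
It fails at once if the plate is lifted: one of its corners more than 15 mm above its level height (height (world z) of any of corner_1, corner_2, corner_3, corner_4 above 0.072 m).
It fails at once if the plate is shifted by more than 15 mm (distance of plate from where it was at the start of the episode above 0.015 m).
It fails at once if the model, jar or saw is moved or lifted by more than 25 mm (distance of any of model, jar, saw from where it was at the start of the episode above 0.025 m).
It also fails if it takes over 48 s, if anything falls off the work surface, if the arm or the gripper's body presses on something with over 40 N, if the wrist force passes 120 N, or if a joint passes its speed limit or range.

## Working session

There is one attempt and no reset: what is moved stays moved. The work goes in short steps, Python scripts to look and compute and a tool call to move; the robot and the scene stay as the last step left them, time stands still between calls to the robot, and variables do not carry over. Pictures are saved under pics/ and viewed, and the job is handed in when it is done.

Besides the shell and the picture viewer there is one more tool, called after "Call:" as name(argument=value, ...) on one line, values as JSON. apply_moves: Moves the arm, as the interface text tells. Its arguments: {"type":"object","properties":{"steps":{"type":"array"},"force":{"type":"number"}},"required":["steps"]}

```bash
mkdir -p pics; ls; python3 - <<'E'
from cell import sensors, viewer, r
import cv2, pickle
s=sensors.get_state(); print({k:s[k] for k in('clock','position','orientation','force','width')})
for n in('scene','top'):
    v=viewer.snapshot(n); pickle.dump(v,open(f'{n}0.pkl','wb')); cv2.imwrite(f'pics/{n}0.png',v['color'][:,:,::-1])
    print(v['camera_matrix'],v['position'],v['attitude'])
E
```

```text
pics
{'clock': 0.0, 'position': array([0.20019521, 0.53874971, 0.23083931]), 'orientation': array([-1.35738693, -0.94260699,  0.94405066]), 'force': array([-0.14653095,  0.12722163,  0.0971425 ]), 'width': 0.9987610955258359}
[[438.59120254   0.         311.53806258]
 [  0.         438.59120254 199.5254469 ]
 [  0.           0.           1.        ]] [0.99971429 0.4409379  0.54827752] [-0.95015138 -2.38664988  1.13475402]
[[361.2694042    0.         317.41672717]
 [  0.         361.2694042  197.07368376]
 [  0.           0.           1.        ]] [0.43696298 0.02007951 0.71780177] [-2.24850483  1.96594094 -0.20190839]
```

View pics/scene0.png

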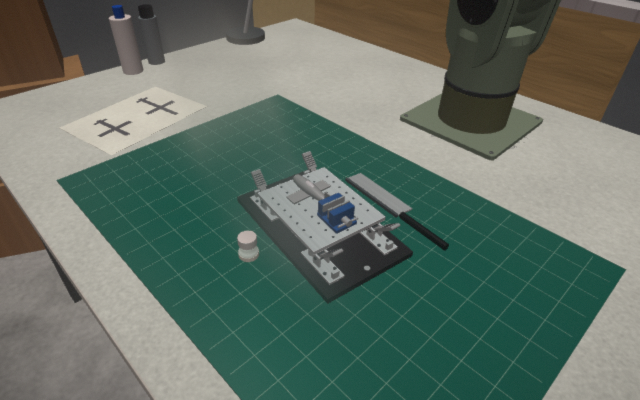

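View pics/top0.png

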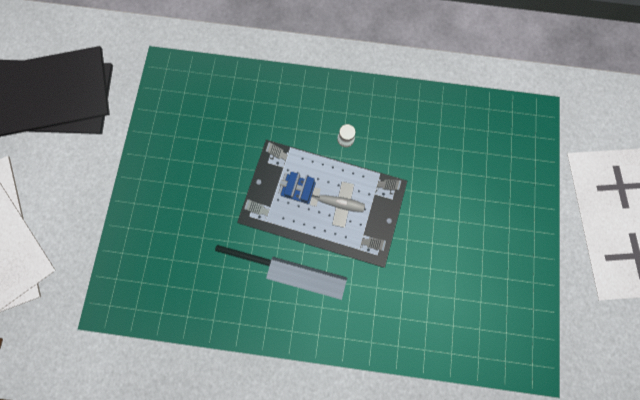

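```bash
python3 - <<'E'
from cell import sensors
from scipy.spatial.transform import Rotation as R
print(R.from_rotvec(sensors.get_state()['orientation']).as_matrix().round(4))
E
```

```text
[[ 3.484e-01 -3.000e-04 -9.374e-01]
 [ 9.374e-01 -9.000e-04  3.484e-01]
 [-9.000e-04 -1.000e+00 -0.000e+00]]
```

```bash
cat > h.py <<'E'
import numpy as np, cv2, pickle
from scipy.spatial.transform import Rotation as R
def load(n): return pickle.load(open(n+'.pkl','rb'))
def ray(v,uv,z):
    uv=np.atleast_2d(uv).astype(float); K=np.array(v['camera_matrix']); A=np.array(v['attitude']); M=R.from_rotvec(A).as_matrix() if A.size==3 else A
    d=np.c_[(uv[:,0]-K[0,2])/K[0,0],(uv[:,1]-K[1,2])/K[1,1],np.ones(len(uv))]@M.T
    p=np.array(v['position']); return p+d*((z-p[2])/d[:,2])[:,None]
def proj(v,P):
    M=R.from_rotvec(v['attitude']).as_matrix(); q=(np.atleast_2d(P)-v['position'])@M; K=v['camera_matrix']
    return np.c_[K[0,0]*q[:,0]/q[:,2]+K[0,2],K[1,1]*q[:,1]/q[:,2]+K[1,2]]
def cloud(v):
    K=v['camera_matrix'];M=R.from_rotvec(v['attitude']).as_matrix(); z=v['z_map']; r,c=np.mgrid[:400,:640]
    return np.stack([(c-K[0,2])/K[0,0]*z,(r-K[1,2])/K[1,1]*z,z],-1)@M.T+v['position']
E
python3 - <<'E'
from h import *
v=load('top0'); c=v['color']
cv2.imwrite('pics/topz.png',cv2.resize(c[120:280,220:420],None,fx=4,fy=3.7,interpolation=cv2.INTER_CUBIC)[:,:,::-1])
w=load('scene0');cv2.imwrite('pics/scenez.png',cv2.resize(w['color'][140:300,230:430],None,fx=4,fy=3.7,interpolation=cv2.INTER_CUBIC)[:,:,::-1])
X=cloud(v); print(X[200,200],X[350,600],X[185,259],X[205,310])
h=X[...,2]; m=((h>.05)&(h<.064)).astype(np.uint8)
hsv=cv2.cvtColor(c,cv2.COLOR_RGB2HSV)
m[:120]=0;m[290:]=0;m[:,:220]=0;m[:,420:]=0
m=cv2.morphologyEx(m,cv2.MORPH_CLOSE,np.ones((9,9)))
m=cv2.morphologyEx(m,cv2.MORPH_OPEN,np.ones((13,13)))
cn=max(cv2.findContours(m,0,2)[0],key=cv2.contourArea)
P=X[cn[:,0,1],cn[:,0,0]]
P=ray(v,cn[:,0],.057)
rc=cv2.minAreaRect((P[:,:2]*1000).astype(np.float32)); print(rc, cv2.boxPoints(rc))
b=proj(v,np.c_[cv2.boxPoints(rc)/1000,np.full(4,.057)]);print(b)
E
```

```text
[0.54384569 0.270862   0.00067889] [ 3.62944334e-01 -5.26782556e-01 -2.98724958e-04] [0.58800799 0.15574072 0.0123911 ] [0.55209999 0.04670431 0.06480435]
((571.6622924804688, 25.090065002441406), (195.2652587890625, 150.06394958496094), 81.00340270996094) [[482.286   -59.60826]
 [630.5038  -83.07463]
 [661.0386  109.78839]
 [512.8208  133.25476]]
[[362.89660745 251.06898535]
 [383.7031728  174.3397651 ]
 [285.30955182 146.06599311]
 [260.57430275 220.37227428]]
```

View pics/topz.png

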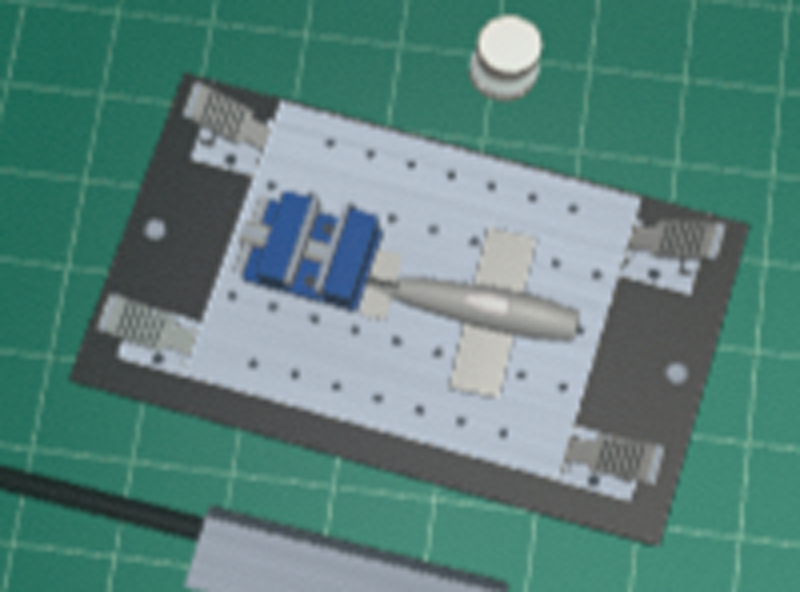

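View pics/scenez.png

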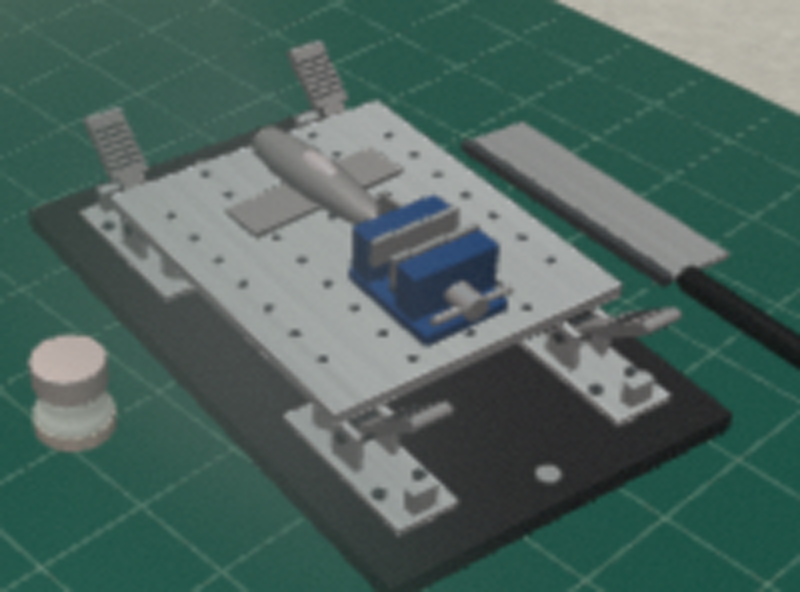

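```bash
python3 - <<'E'
from h import *
v=load('top0')
f=lambda p:(np.array(p)+.5)/[4,3.7]-.5+[220,120]
C=ray(v,f([(281,100),(640,198),(562,472),(193,374)]),.057)[:,:2]; print(C.round(4))
print([np.linalg.norm(C[i]-C[i-3]).round(4) for i in range(4)])
c=C.mean(0); d=(C[1]+C[2]-C[0]-C[3]); e=(C[0]+C[1]-C[2]-C[3])
a1=np.degrees(np.arctan2(d[1],d[0]));a2=np.degrees(np.arctan2(e[1],e[0]))
print(c,a1,a2)
# use the colour contour
hsv=cv2.cvtColor(v['color'],cv2.COLOR_RGB2HSV); X=cloud(v)
m=((X[...,2]>.052)&(X[...,2]<.061)&(hsv[...,2]>150)).astype(np.uint8); m[:,:220]=0;m[:,420:]=0
m=cv2.morphologyEx(m,cv2.MORPH_CLOSE,np.ones((5,5)))
n,l,s,_=cv2.connectedComponentsWithStats(m); print(s)
th=np.radians((a1+a2-90)/2); 
T=ray(v,f([(217,112),(688,238),(145,322),(625,458)]),.066)[:,:2]
Rm=np.array([[np.cos(th),-np.sin(th)],[np.sin(th),np.cos(th)]])
print(np.degrees(th),'thumbs world',T.round(4),'plate frame',((T-c)@Rm).round(4))
k=np.array([[66,55],[66,-55],[-66,55],[-66,-55]])/1000
print('corners',(c+k@Rm.T).round(4))
s0=load('scene0'); print(proj(s0,np.c_[c+np.array([[.09,.075],[.09,-.075],[-.09,.075],[-.09,-.075]])@Rm.T,np.full(4,.057)]))
E
```

```text
[[ 0.661   0.1009]
 [ 0.6318 -0.0752]
 [ 0.4885 -0.0539]
 [ 0.514   0.1198]]
[np.float64(0.1785), np.float64(0.1448), np.float64(0.1756), np.float64(0.1483)]
[0.57383324 0.02292641] -98.88653222234875 -7.892378611522055
[[     0      0    640    400 249864]
 [   266    148    114    102   6102]
 [   383    189      1      1      1]
 [   313    191      1      1      1]
 [   389    190      1      1      1]
 [   311    198      1      2      2]
 [   255    206      9      9     25]
 [   367    247      1      1      1]
 [   370    248      3      1      3]]
-98.3894554169354 thumbs world [[ 0.6475  0.1288]
 [ 0.6115 -0.098 ]
 [ 0.5356  0.1444]
 [ 0.4983 -0.0802]] plate frame [[-0.1155  0.0575]
 [ 0.1142  0.0549]
 [-0.1146 -0.0556]
 [ 0.113  -0.0597]]
corners [[ 0.6186 -0.0504]
 [ 0.5098 -0.0343]
 [ 0.6379  0.0802]
 [ 0.5291  0.0962]]
[[256.05459068 193.20620481]
 [322.56255074 166.6400273 ]
 [313.82168897 252.0399537 ]
 [385.11569967 216.08170666]]
```

Call:
apply_moves(steps=[0, -90, 0, -300, 0, 0.7, 0, 0, -90, 0, -300, 0, 0.7, 0, 0, -90, 0, -300, 0, 0.7, 0, 0, -90, 40, -300, 0, 0.7, 0, 0, -90, 60, -300, 0, 0.7, 0, 0, -429, 111, -490, 0, 1.36, 0, 0, -429, 111, -490, 0, 1.36, 0, 0, -429, 111, -490, 0, 1.36, 0, 0, -429, 111, -490, 0, 1.36, 0, 0, -429, 111, -490, 0, 1.36, 0, 0, -429, 111, -490, 0, 1.36, 0, 0, -429, 111, -490, 0, 1.36, 0, 0, -429, 111, -490, 0, 1.36, 0, 0, -429, 111, -490, 0, 1.36, 0, 0, -429, 111, -490, 0, 1.36, 0])

```text
clock: 1.98
position: [0.5101, -0.0328, 0.1204]
orientation: [-1.568, 0.113, -0.113]
force: [-0.1, 0.1, -0.8]
width: -0.001
```

Call:
apply_moves(steps=[0, 0, 40, 0, 0, 0, 0, 0, 0, 56, 0, 0, 0, 0, 0, 0, 59, 0, 0, 0, 0, 0, 0, 59, 0, 0, 0, 0])

```text
clock: 2.48
position: [0.5104, -0.0338, 0.062]
orientation: [-1.568, 0.113, -0.114]
force: [-0.1, -0.2, 0.2]
width: -0.001
```

```bash
cat > snap.py <<'E'
import sys; from cell import sensors, viewer
import cv2,pickle
t=sys.argv[1]
for n in('scene','top'):
    v=viewer.snapshot(n); pickle.dump(v,open(n+t+'.pkl','wb'))
    y,x=(130,230) if n=='scene' else (120,220)
    cv2.imwrite(f'pics/{n}{t}.png',cv2.resize(v['color'][y:y+160,x:x+200],None,fx=4,fy=3.7,interpolation=cv2.INTER_CUBIC)[:,:,::-1])
s=sensors.get_state(); print(s['clock'],s['position'],s['force'])
E
python3 snap.py 1
```

```text
2.575 [ 0.51056543 -0.03386587  0.06216727] [ 0.89154061 -0.11547265 -0.6636895 ]
```

View pics/scene1.png

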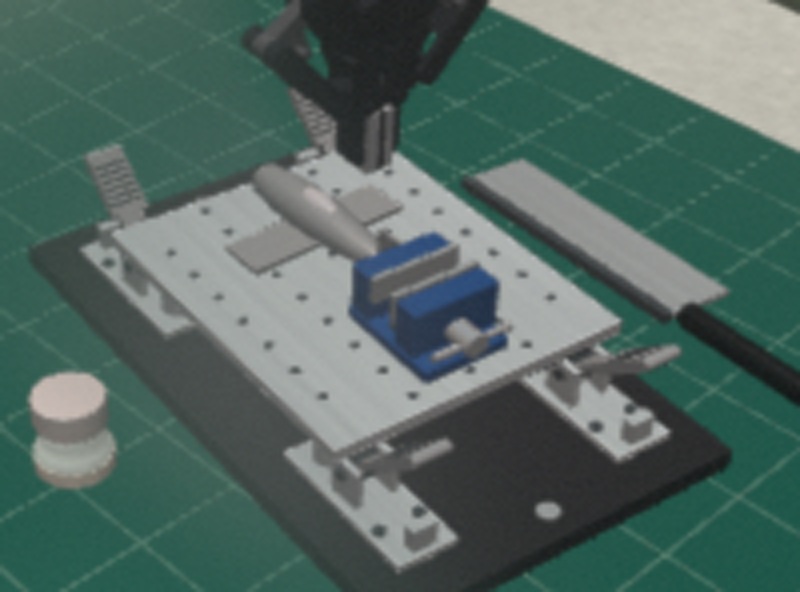

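View pics/top1.png

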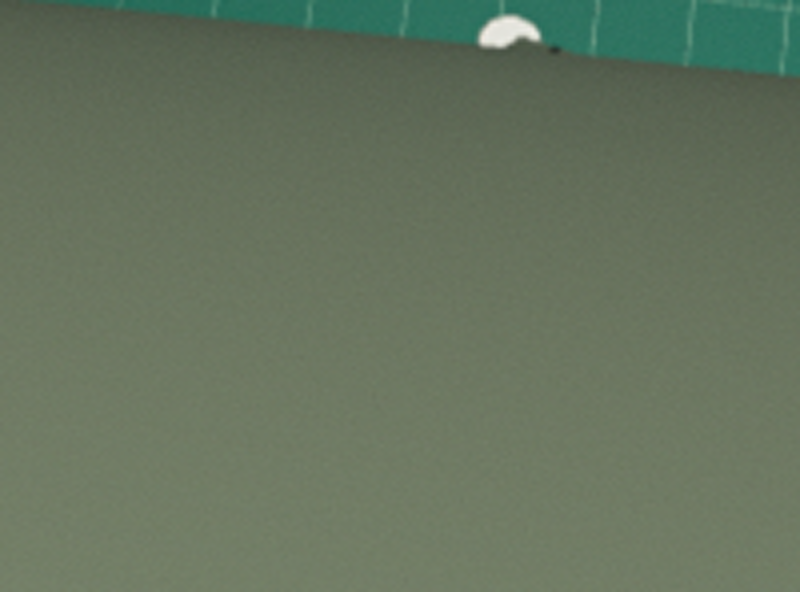

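The scene view shows the shut finger just above corner_2 (zoomed ≈(370,165)), clear of the model and the levers. The top view is blocked by the arm. Now I press gently.

Call:
apply_moves(steps=[0, 0, 2, 0, 0, 0, 0, 0, 0, 4, 0, 0, 0, 0, 0, 0, 5, 0, 0, 0, 0, 0, 0, 6, 0, 0, 0, 0, 0, 0, 6, 0, 0, 0, 0])

```text
clock: 3.2
position: [0.5104, -0.0341, 0.0565]
orientation: [-1.568, 0.113, -0.115]
force: [-5.5, -0.2, 32.7]
width: -0.003
```

Call:
apply_moves(steps=[0, 0, -10, 0, 0, 0, 0, 0, 0, -50, 0, 0, 0, 0, 0, 50, -50, 0, 0, 0, 0, 0, 110, -50, 0, 0, 0, 0, 0, 110, -20, 0, 0, 0, 0, 0, 110, -6, 0, 0, 0, 0, 0, 110, -4, 0, 0, 0, 0, 0, 110, -4, 0, 0, 0, 0])

```text
clock: 4.2
position: [0.619, -0.0497, 0.0601]
orientation: [-1.568, 0.114, -0.114]
force: [-0.0, -0.8, 0.7]
width: 0.004
```

Call:
apply_moves(steps=[0, 0, 2, 0, 0, 0, 0, 0, 0, 3, 0, 0, 0, 0, 0, 0, 4, 0, 0, 0, 0, 0, 0, 4, 0, 0, 0, 0])

```text
clock: 4.7
position: [0.6191, -0.0499, 0.0554]
orientation: [-1.568, 0.114, -0.114]
force: [0.5, -1.5, 1.9]
width: -0.004
```

Call:
apply_moves(steps=[0, 0, 1, 0, 0, 0, 0, 0, 0, 2, 0, 0, 0, 0, 0, 0, 2, 0, 0, 0, 0, 0, 0, 2, 0, 0, 0, 0])

```text
clock: 5.2
position: [0.6191, -0.0499, 0.0534]
orientation: [-1.568, 0.114, -0.114]
force: [2.1, -1.2, 3.1]
width: 0.004
```

```bash
python3 snap.py 2
```

```text
5.3 [ 0.61910091 -0.04983624  0.05338893] [ 2.63640808 -1.26175617  2.66016444]
```

View pics/scene2.png

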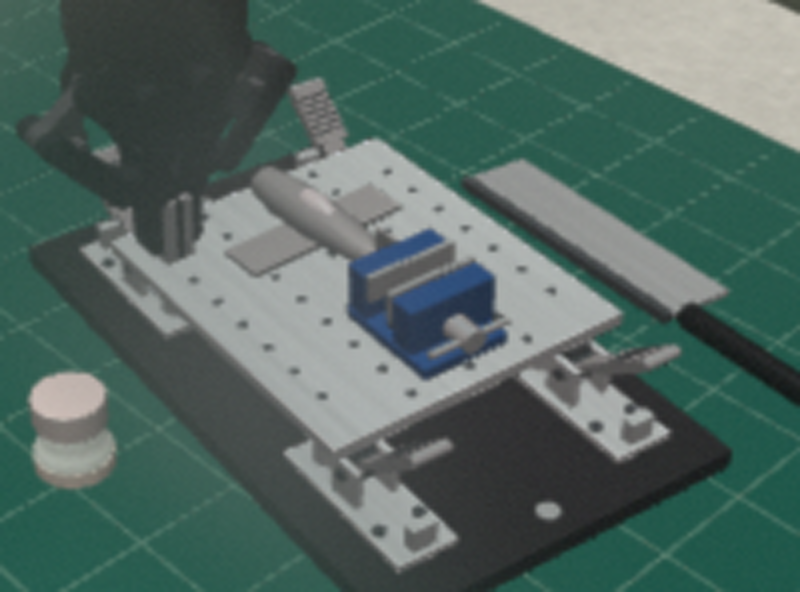

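Call:
apply_moves(steps=[0, 0, 1, 0, 0, 0, 0, 0, 0, 1, 0, 0, 0, 0, 0, 0, 1, 0, 0, 0, 0])

```text
clock: 5.68
position: [0.6192, -0.0499, 0.053]
orientation: [-1.568, 0.113, -0.115]
force: [-1.9, -0.6, 15.6]
width: 0.001
```

```bash
python3 - <<'E'
from h import *
for n in('scene0','scene2'):
    v=load(n);X=cloud(v);c=v['color'].astype(int)
    # plate frame
    th=np.radians(-98.4);p=X[...,:2]-[.5738,.0229];px=p[...,0]*np.cos(th)+p[...,1]*np.sin(th);py=-p[...,0]*np.sin(th)+p[...,1]*np.cos(th)
    m=(abs(X[...,2]-.056)<.008)&(abs(px)<.08)&(((py>.035)&(py<.065)&(px<.03))|((py<-.045)&(py>-.065)))
    A=np.c_[px[m],py[m],np.ones(m.sum())];s=np.linalg.lstsq(A,X[m][:,2],rcond=None)[0];print(n,m.sum(),s)
E
```

```text
scene0 1342 [ 0.00130068 -0.00089362  0.05779774]
scene2 1335 [-0.03085376 -0.03457809  0.05779051]
```

```bash
python3 - <<'E'
from h import *
th=np.radians(-98.4)
def pf(P): p=P[...,:2]-[.5738,.0229];return p[...,0]*np.cos(th)+p[...,1]*np.sin(th),-p[...,0]*np.sin(th)+p[...,1]*np.cos(th)
print('tcp',pf(np.array([.6192,-.0499])))
for n in('top0','scene0'):
    X=cloud(load(n));px,py=pf(X)
    m=(px>.09)&(px<.135)&(py>.035)&(py<.08)&(X[...,2]>.05)
    print(n,m.sum(),'x',np.percentile(px[m],[0,50,100]),'y',np.percentile(py[m],[2,50,98]),'z',X[m][:,2].min(),X[m][:,2].max())
    k=m&(abs(X[...,2]-.066)<.004); print(px[k].mean(),py[k].mean(),X[k].mean(0),k.sum(),np.median(py[k]),py[k].min(),py[k].max())
    print('pad line x at z66:',np.polyfit(X[m][:,2]-.066,px[m],1))
E
```

```text
tcp (np.float64(0.06538685634297206), np.float64(0.05554780839586324))
top0 181 x [0.09739964 0.11348192 0.12837204] y [0.04434463 0.05270051 0.06252546] z 0.05005047186181999 0.07908258003729218
0.1137100032954019 0.05226728624445417 [ 0.60889548 -0.09722552  0.06611408] 53 0.052410138679652996 0.04395691441824487 0.0631038002607844
pad line x at z66: [1.01672506 0.11380828]
scene0 214 x [0.09003725 0.11248149 0.12883381] y [0.04590535 0.05549909 0.06403565] z 0.05072280751919489 0.07914213000409176
0.11242953611923669 0.05571505772222133 [ 0.61249332 -0.09646245  0.06579364] 67 0.055352705132268476 0.045139369981110136 0.06422186465484309
pad line x at z66: [1.00923636 0.11259365]
```

Call:
apply_moves(steps=[0, 0, -10, 0, 0, 0, 0, 0, 0, -40, 0, 0, 0, 0, 0, -1, -40, -30, 0, 0, 0, 0, -1, -40, -46, 0, 0, 0, 0, -1, -28, -46, 0, 0, 0, 0, -1, -28, -46, 0, 0, 0])

```text
clock: 6.42
position: [0.6108, -0.0939, 0.0788]
orientation: [-1.567, 0.115, -0.111]
force: [0.6, 0.3, 0.2]
width: -0.002
```

```bash
python3 snap.py 3
```

```text
6.525 [ 0.61131581 -0.09408027  0.07984462] [ 0.06330174 -0.03958825  0.55541355]
```

View pics/scene3.png

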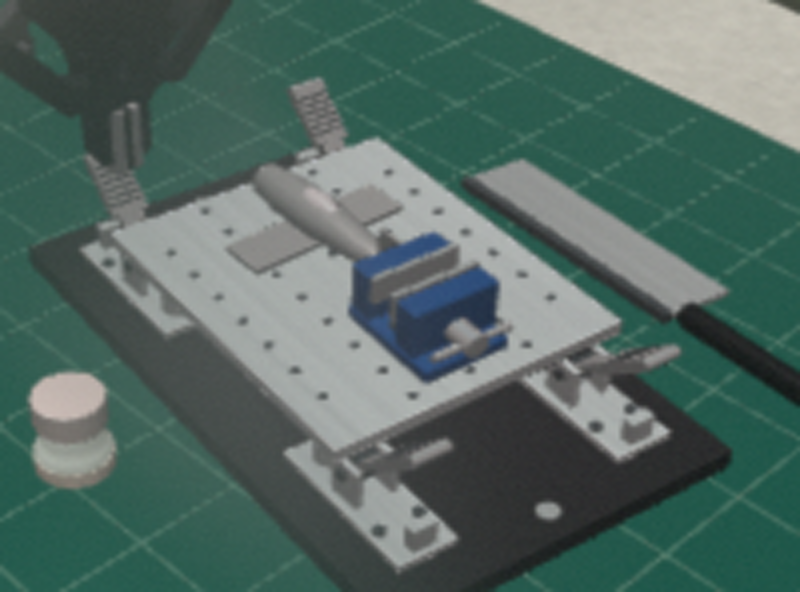

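The finger (zoomed ≈(125,160)) stands right over the pad of corner_1's lever (≈(118,190)), and the plate is level again. Next I press it down.

Call:
apply_moves(steps=[0, 0, 5, 0, 0, 0, 0, 0, 0, 10, 0, 0, 0, 0, 0, 0, 15, 0, 0, 0, 0, 0, 0, 20, 0, 0, 0, 0, 0, 0, 24, 0, 0, 0, 0, 0, 0, 28, 0, 0, 0, 0, 0, 0, 32, 0, 0, 0, 0, 0, 0, 34, 0, 0, 0, 0])

```text
clock: 7.52
position: [0.6113, -0.0953, 0.0461]
orientation: [-1.568, 0.114, -0.114]
force: [-1.0, -0.9, 4.8]
width: 0.002
```

Call:
apply_moves(steps=[0, 0, 2, 0, 0, 0, 0, 0, 0, 4, 0, 0, 0, 0, 0, 0, 6, 0, 0, 0, 0, 0, 0, 7, 0, 0, 0, 0, 0, 0, 7, 0, 0, 0, 0])

```text
clock: 8.15
position: [0.6113, -0.095, 0.0392]
orientation: [-1.568, 0.114, -0.114]
force: [-0.8, -0.6, 0.7]
width: -0.002
```

Call:
apply_moves(steps=[0, 0, 0.5, 0, 0, 0, 0, 0, 0, 1, 0, 0, 0, 0, 0, 0, 1, 0, 0, 0, 0])

```text
clock: 8.52
position: [0.6114, -0.095, 0.0386]
orientation: [-1.568, 0.114, -0.114]
force: [-2.0, -0.7, 8.9]
width: 0.001
```

The stop is reached at 38.6 mm (8.9 N). I retract upwards and check.

Call:
apply_moves(steps=[0, 0, -10, 0, 0, 0, 0, 0, 0, -50, 0, 0, 0, 0, 0, 0, -110, 0, 0, 0, 0, 0, 0, -150, 0, 0, 0, 0, 0, 0, -150, 0, 0, 0, 0, 0, 0, -150, 0, 0, 0, 0])

```text
clock: 9.28
position: [0.6111, -0.0948, 0.1879]
orientation: [-1.568, 0.114, -0.113]
force: [0.7, 0.4, 0.1]
width: -0.002
```

```bash
python3 snap.py 4; python3 - <<'E'
from h import *
th=np.radians(-98.4)
def pf(P): p=P[...,:2]-[.5738,.0229];return p[...,0]*np.cos(th)+p[...,1]*np.sin(th),-p[...,0]*np.sin(th)+p[...,1]*np.cos(th)
for n in('scene0','scene4'):
    X=cloud(load(n));px,py=pf(X)
    m=(abs(X[...,2]-.056)<.008)&(abs(px)<.08)&(((py>.035)&(py<.065)&(px<.03))|((py<-.045)&(py>-.065)))
    A=np.c_[px[m],py[m],np.ones(m.sum())];print(n,np.linalg.lstsq(A,X[m][:,2],rcond=None)[0])
    for sx in(1,-1):
        for sy in(1,-1):
            k=(px*sx>.098)&(px*sx<.15)&(abs(py*sy-.055)<.014)&(X[...,2]<.1); z=X[k][:,2]; print(sx,sy,'lever top z',np.percentile(z,98).round(4) if len(z) else None)
E
```

```text
9.375 [ 0.61094807 -0.09497577  0.18740344] [0.47809628 0.22732349 0.05895931]
scene0 [ 0.00130068 -0.00089362  0.05779774]
1 1 lever top z 0.0782
1 -1 lever top z 0.0773
-1 1 lever top z 0.0786
-1 -1 lever top z 0.0753
scene4 [ 0.0006005  -0.00147324  0.05774859]
1 1 lever top z 0.0406
1 -1 lever top z 0.0774
-1 1 lever top z 0.0791
-1 -1 lever top z 0.0755
```

View pics/scene4.png

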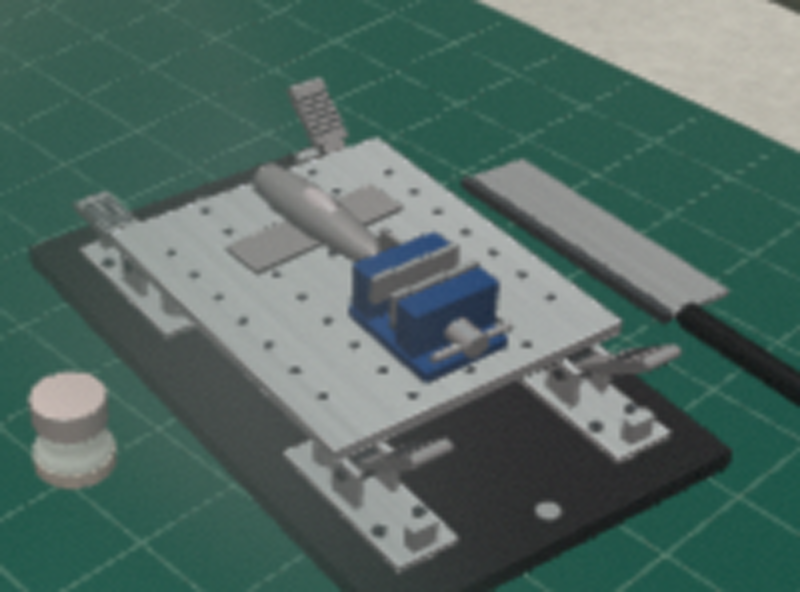

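The lever at corner_1 lies flat (zoomed ≈(105,210)) and the other three are up. The plate, model, jar and saw are unmoved.

```bash
python3 -c "
from cell import hand_in; print(hand_in())"
```

```text
the job is handed in; nothing more can be done
None
```

I found the rocking corner, corner_1, and pressed its shim lever flat, then handed the job in at about 9.4 s.

- **Finding the corner:** I pressed corner_2 first. It was hard, reaching 33 N at 56.5 mm. Corner_1 gave at 2–3 N, dipping to a stop at 53 mm. The depth image measured a tilt of about 0.046 rad there. I did not press corners 3 and 4, since corner_1 was already the one that gave.
- **Pressing the lever:** I pressed the lever with its thumb pad nearest corner_1 straight down. It took about 5 N and met its stop at 38.6 mm, against the 39 mm expected.
- **Last checks:**
  - The pressed lever's top is at about 40 mm, and the other three are still up at 75–79 mm.
  - The plate's slope is about 0.0016 rad, so it is level.
  - In the last picture the plate, model, jar and saw look unmoved. I judged this by eye and did not measure it.
  - The arm was clear of everything at 187 mm.
  - I did not press corner_1 again after setting the shim, so I infer that the plate is solid from the flat lever and the level plate.

No check failed or disagreed.

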